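# Close the socket case

## Task

Two dark tool cases stand open on the bench. Close the larger one, the one with the sockets in it: swing its lid over and press it down, without slamming it, until the two halves meet edge to edge. Leave the smaller, empty case open.

Things in the scene. Friction and masses are not known exactly. Their poses are not given: they have to be found in the camera images.
- socket_case: Larger case's lower half, fixed on a plywood riser 4 to 32 mm above the bench: dark shell 130 (x) by 190 (y) by 35 mm high, full of sockets standing up to 13 mm above its rim, inside the hollow lid when shut. Origin: centre of its underside; z up; front (-x) has a handle 24 mm out; hinge line along y through (65, 0, 35) mm. Lid 130 by 190 by 30 mm deep, flat outside; case 65 mm high shut.
- socket_lid (a joint): Angle q of the larger case's lid, rad: 0 shut (a stop), 1.57 upright, starts leaning back at 1.65 to 1.9, stops at 2.05. From the hinge line the free edge lies 130 mm along (-x cos q, up sin q); the outer face lies 30 mm off that plane, on the rear side when upright. Stiff hinge: it stays where left and takes up to 4 N at the free edge to move.
- small_case: Smaller case's lower half, a bystander fixed on its own riser (4 to 32 mm) beside the larger one, left or right of it: same make and colour, 95 (x) by 125 (y) by 25 mm high, empty foam inside. Origin: centre of its underside; z up; -x is its front, +x its hinge side. Its lid is 95 by 125 by 20 mm deep, hinged along y through (47, 0, 25) mm.
- small_lid (a joint): Angle of the smaller case's lid, rad: 0 shut, 1.57 upright; starts at 1.65 to 1.9 and is to stay open. Its hinge is stiff too: it stays where left and takes up to 2 N at the free edge to move.

How it is judged:
By the outcome, as a careful person would: the job done as asked, in the order asked, and still so for the second after the job is handed in, with the robot touching nothing.
It also fails if it takes over 32 s, if anything falls off the work surface, if the arm or the gripper's body presses on something with over 40 N, if the wrist force passes 120 N, or if a joint passes its speed limit or range.

## Robot

A 6-joint arm with a two-finger parallel gripper is mounted at the origin on the work surface. World frame = base frame: x ahead of the robot, y to its left, z up, the work surface at z = 0. Lengths are in mm, angles in rad, forces in N, time in s.
With the tool pointing down it reaches from about 300 to 775 mm from the base axis. Payload 14.6 kg.
Tool frame: the origin (TCP) lies between the finger pads; the fingertips stand 19 mm ahead of it and the grasp point (between the pads) is the TCP; z points along the fingers, y is the line along which they close (so a half turn about z gives the same grasp; the last joint's range is limited). The gripper opens to 94 mm and grips with 3 to 60 N. Pads are 16 mm wide; open, the fingers measure 119 mm over their backs; the gripper's body (75 mm by 177 mm) begins 78 mm behind the grasp point.
Start: joints at [1.106, 0.3, 1.521, -0, 1.321, -0.067], TCP at [213.062, 507.045, 224.446] pointing down, gripper open.
Joint ranges: [-3.03, 3.03], [-0.79, 2.21], [0.23, 2.52], [-1.04, 4.18], [0, 3.07], [-2.55, 2.55]. Speed limits (rad/s): [2.22, 2.22, 2.57, 3.14, 3.14, 3.14].

## Interface

Orientations are given as [roll, pitch, yaw] about the fixed x, y, z axes, in that order (R = Rz(yaw) Ry(pitch) Rx(roll)).
In Python, from cell import monitor, imaging, job, find_in, trace gives the robot as it stands. The module is installed in compiled form; this text tells all that it offers.
- The arm moves only by the tool arm_command, never from a script. Its argument "steps" is a list of rows, each a list of 5 numbers: the opening, from 0 (shut) to 1 (fully open), then the shift along the tool's x, y, z in mm, then the turn about the tool's z in degrees. In form: [[gripper, dx, dy, dz, turn], ...]. A call has 1 to 20 rows; each row is the pose to reach, as a shift and turn from the pose commanded when the call began, along the tool's axes at that moment; what a row does not reach only later rows make up. A row lasts 1/8 s, in which the tool goes at most 62.5 mm and 10.7 degrees, less where a joint would pass 70% of its speed; a pose out of reach is approached as far as the arm can. A call with a gripper value outside its range is refused whole. The fingers move at their own pace and stop on an object; "force" is the grip in N (left out, the last holds). Time passes only in rows, so rows that repeat a pose let the fingers close. It gives the time, the measured TCP pose, the force, the opening and the grip force at its end, in the units of the state.
- monitor.read_state(): the state, without advancing time (a new reading comes with each control period).
- imaging.camera(name): name is "scene" or "side" or "wrist"; returns a dict with "img" (480x640x3 uint8, red, green, blue), "mtx" (3x3 intrinsics, pixels), "view" (4x4, takes a point from world to camera coordinates). Camera axes: x right, y down, z forward; pixel columns grow to the right and rows downward; lengths in mm; the calibration is good to about 2 mm. A picture is of the moment at which its call begins. There is no depth.
- job.sign_off(): hands the job in; it is judged then, once.
Trained networks look in a picture, given as the dict that the camera call returned (one of the last four; its "shot" number tells which), for a name from the list of things; names that differ only in an ending like _2 or _b are one class to them, and where a whole thing is asked for, a point or a joint stands for the part that bears it (a point fixed in the world has none). Each returns a list of dicts, best first, with "p" (0 to 1); they miss things now and then, are a little off and sometimes report something else, mostly with a low value. They report only what shows in the picture. A call takes as long as a camera call.
- find_in(picture, target): "rect" ([centre column, centre row, width, height] in pixels, round what is visible of it).
- trace(picture, target): "region" (480x640 bool, what is visible of it) and "rect" ([centre column, centre row, width, height] in pixels, round what is visible of it).
The state is a dict: "clock": time; "joints": joint angles; "qd": joint speeds; "effort": joint torques, N m; "eef_pos": TCP position; "eef_rot": TCP orientation; "wrist_force": force on the tool from outside, world axes, zero at the start; "moment": the same for the moment, N m; "finger_gap": finger opening in mm; "finger_force": force on a finger pad.
Only numpy, scipy, OpenCV 4.12 (cv2) and the standard library are available. Lean on these libraries where they do the work, as an engineer would, in place of code of your own. Each camera call takes 0.05 s, during which the arm holds its last target. There are 200 camera calls.

## Working session

There is one attempt and no reset: what is moved stays moved. The work goes in short steps, Python scripts to look and compute and a tool call to move; the robot and the scene stay as the last step left them, time stands still between calls to the robot, and variables do not carry over. Pictures are saved under pics/ and viewed, at most 10 in all, crops included, and the job is handed in when it is done.

Besides the shell and the picture viewer there is one more tool, called after "Request:" as name([rows], argument=value, ...), one row to a line, values as JSON. arm_command: Moves the arm, as the interface text tells. Its arguments: {"type":"object","properties":{"steps":{"type":"array","items":{"type":"array","items":{"type":"number"}}},"force":{"type":"number"}},"required":["steps"]}

```bash
mkdir -p pics; cat > h.py <<'E'
from cell import monitor, imaging, job, find_in, trace
import numpy as np, cv2
def snap(n,f):
    p=imaging.camera(n); cv2.imwrite('pics/'+f,p['img'][:,:,::-1]); return p
E
python3 - <<'E'
from h import *
ims=[]
for n in ['scene','side']:
    p=snap(n,n+'0.png'); print(n,p['mtx'].tolist(),np.round(p['view'],3).tolist())
    for t in ['socket_case','socket_lid','small_case','small_lid']:
        print(t,[(np.round(d['rect']),round(d['p'],2)) for d in find_in(p,t)][:3])
s=monitor.read_state(); print(s['eef_pos'],s['eef_rot'],s['clock'])
E
```

```text
scene [[574.9972498861998, 0.0, 311.97706589490195], [0.0, 574.9972498861998, 228.12442498934084], [0.0, 0.0, 1.0]] [[-0.745, 0.667, -0.017, 410.997], [0.523, 0.568, -0.636, -225.784], [-0.414, -0.482, -0.772, 1199.376], [0.0, 0.0, 0.0, 1.0]]
socket_case [(array([436., 301., 150., 222.]), 0.77)]
socket_lid [(array([391., 272.,  59., 162.]), 0.73)]
small_case [(array([230., 170., 116.,  96.]), 0.89)]
small_lid [(array([199., 160.,  47.,  83.]), 0.94)]
side [[488.29716516155275, 0.0, 323.36155043968404], [0.0, 488.29716516155275, 241.01261622614797], [0.0, 0.0, 1.0]] [[0.666, -0.746, -0.006, -360.008], [-0.627, -0.555, -0.547, 380.73], [0.405, 0.368, -0.837, 721.967], [0.0, 0.0, 0.0, 1.0]]
socket_case []
socket_lid [(array([256., 186.,  53., 129.]), 0.8)]
small_case [(array([434., 335., 140., 144.]), 0.88)]
small_lid []
[213.06569312 507.03242344 224.41286671] [-3.14150338e+00 -2.72509633e-05  2.74376566e+00] 0.5
```

View pics/scene0.png

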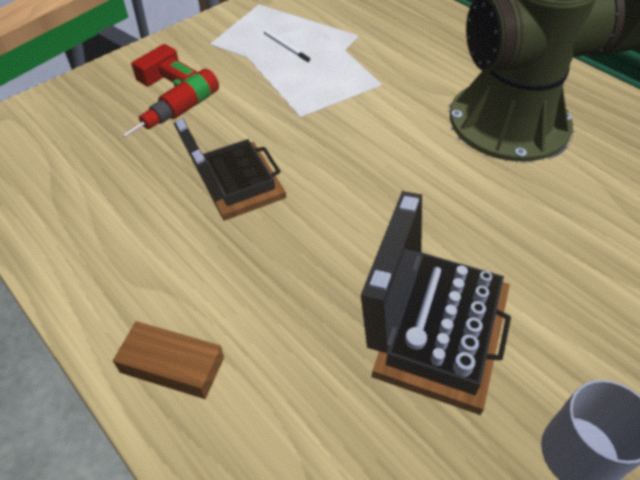

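View pics/side0.png

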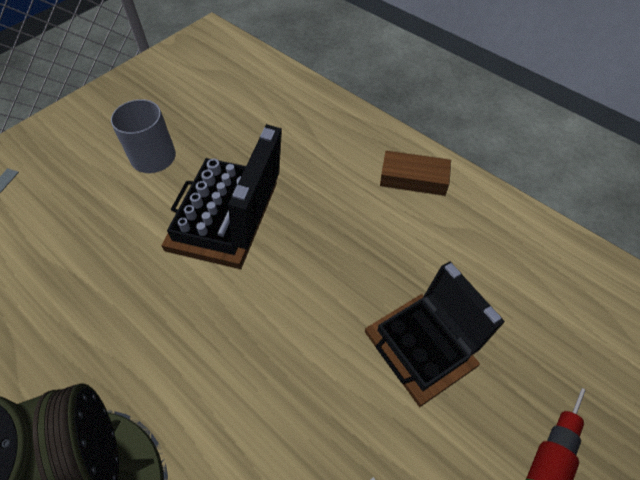

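Scene view: the larger case is at about (440,310), its lid at (390,270) and its handle at (505,335). The smaller case is at (235,175). In the side view the larger case is at (215,205) and the smaller at (430,335). I'll zoom in to pick corners.

```bash
python3 - <<'E'
import cv2
a=cv2.imread('pics/scene0.png')[180:420,350:520]; b=cv2.imread('pics/side0.png')[115:275,150:300]
g=lambda im,k,x0,y0:[cv2.putText(im,str(x0+i),(i*k,10),0,.4,(0,0,255)) or 0 for i in []]
def z(im,k,x0,y0,f):
    im=cv2.resize(im,None,fx=k,fy=k,interpolation=2)
    im=cv2.convertScaleAbs(im,alpha=1.6,beta=15)
    for i in range(0,im.shape[1],20*k):
        cv2.line(im,(i,0),(i,im.shape[0]),(0,255,255),1);cv2.putText(im,str(x0+i//k),(i+2,10),0,.38,(0,0,255))
    for i in range(0,im.shape[0],20*k):
        cv2.line(im,(0,i),(im.shape[1],i),(0,255,255),1);cv2.putText(im,str(y0+i//k),(0,i+11),0,.38,(0,0,255))
    cv2.imwrite(f,im)
z(cv2.resize(a,None,fx=1,fy=1)[:200],3,350,180,'pics/za.png'); z(b[:150],4,150,115,'pics/zb.png')
E
```

```text
(no output)
```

View pics/za.png

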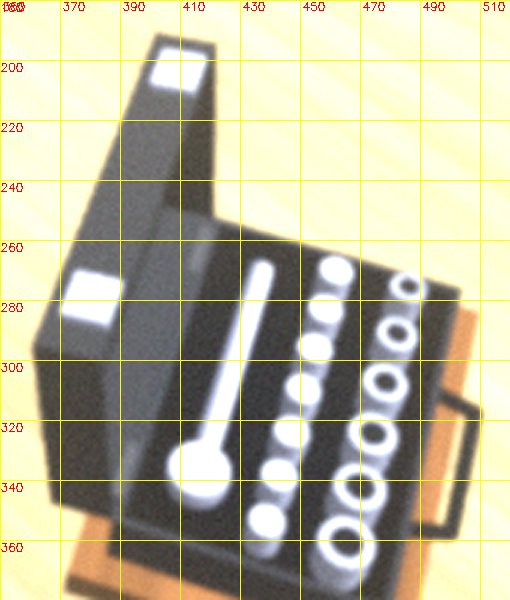

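View pics/zb.png

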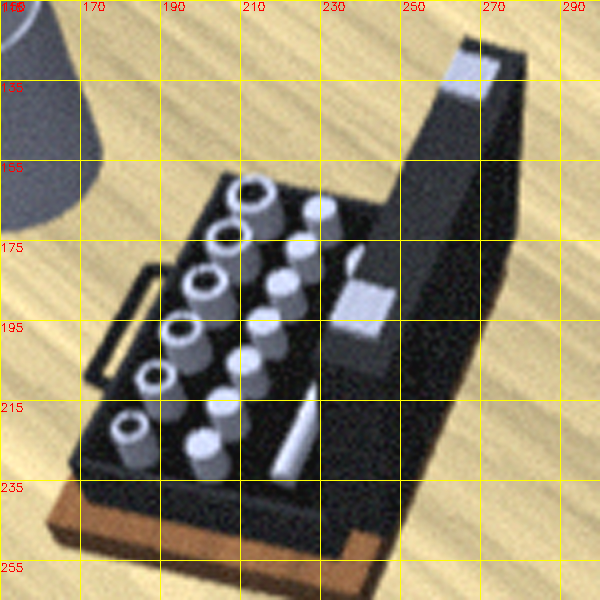

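Corners read off the zooms. Scene: lid free edge (361,295), (402,191), (421,194); rim (503,276), (421,252). Side: rim (168,231), (206,158); lid (281,128), (266,124). I'll fit the pose to these.

```bash
cat > fit.py <<'E'
from h import *
from scipy.optimize import least_squares
P={n:imaging.camera(n) for n in ['scene','side']}
def proj(n,X):
    c=P[n]['view'][:3,:3]@X+P[n]['view'][:3,3]; u=P[n]['mtx']@c; return u[:2]/u[2]
def base(p,X):
    c,s=np.cos(p[2]),np.sin(p[2]); return np.array([p[0]+c*X[0]-s*X[1],p[1]+s*X[0]+c*X[1],p[3]+X[2]])
def lid(p,r,y,d): # r along lid from hinge, d outward
    q=p[4]; return base(p,[65-r*np.cos(q)+d*np.sin(q),y,35+r*np.sin(q)+d*np.cos(q)])
D=[('scene',(361,295),1,130,95,30),('scene',(402,191),1,130,-95,30),('scene',(421.5,194.5),1,130,-95,0),('scene',(368,348),1,0,95,30),
('scene',(503,276),0,-65,-95,35),('scene',(421,252),0,65,-95,35),('scene',(388,353),0,65,95,35),
('side',(168,231),0,-65,-95,35),('side',(206,158.5),0,-65,95,35),
('side',(281.5,128),1,130,95,30),('side',(266,124.5),1,130,95,0),('side',(247,208),1,130,-95,30),('side',(231,203),1,130,-95,0)]
def res(p): return np.ravel([proj(n,(lid(p,a,b,c) if L else base(p,[a,b,c])))-np.array(u) for n,u,L,a,b,c in D])
best=min((least_squares(res,[500,200,y,15,1.75],x_scale=[100,100,1,10,.2],loss='soft_l1') for y in (-2,-1,0,1,2)),key=lambda r:r.cost)
p=best.x
if __name__=='__main__':
    print(np.round(p,3),best.cost); print(np.round(res(p).reshape(-1,2),1).tolist())
    print('free edge',lid(p,130,0,0),lid(p,130,0,30),'dist',np.hypot(*p[:2]))
    for z in [20]:
        A=[];b=[]
        for n,u in (('scene',(240,172)),('side',(425,345))):
            M=P[n]['mtx']@P[n]['view'][:3]; 
            for i in (0,1): r=u[i]*M[2]-M[i]; A.append(r[:3]); b.append(-r[3])
        print('small',np.linalg.lstsq(np.array(A),np.array(b),rcond=None)[0])
E
python3 fit.py
```

```text
[487.699 229.163  -1.095  20.583   1.693] 6.812880095394609
[[-0.6, 0.4], [-1.2, -0.2], [-0.1, -0.2], [-1.3, 0.4], [0.4, -0.7], [-0.4, -0.0], [-0.7, 0.9], [-1.0, -0.1], [-0.7, -0.6], [-0.2, -0.0], [-0.5, -0.9], [-0.6, 1.2], [-2.4, 1.2]]
free edge [524.72124572 157.24736581 184.60866982] [538.34980568 130.77429272 180.94277915] dist 538.8557326911708
small [ 520.3250345  -242.44088956   23.6154911 ]
```

Request:
arm_command([
  [0,0,0,-30,0],
  [0,-10,-5,-60,5],
  [0,-45,-23,-60,10],
  [0,-90,-46,-60,15],
  [0,-140,-71,-60,20],
  [0,-190,-97,-60,25],
  [0,-240,-122,-60,30],
  [0,-290,-148,-60,35],
  [0,-340,-173,-60,40],
  [0,-385,-196,-60,40],
  [0,-425,-216,-60,40],
  [0,-450,-229,-60,40],
  [0,-465,-237,-60,40],
  [0,-465,-237,-60,40],
  [0,-465,-237,-60,40],
], force=20)

```text
clock: 2.48
eef_pos: [549.5, 109.2, 284.5]
eef_rot: [3.142, -0.0, 2.046]
wrist_force: [0.2, 0.6, -0.7]
finger_gap: 0.5
finger_force: 0.0
```

Request:
arm_command([
  [0,0,0,25,0],
  [0,0,0,55,0],
  [0,0,0,85,0],
  [0,0,0,104,0],
  [0,0,0,104,0],
  [0,0,0,104,0],
])

```text
clock: 3.22
eef_pos: [550.1, 108.9, 181.6]
eef_rot: [3.14, 0.0, 2.046]
wrist_force: [-0.1, 0.3, 0.1]
finger_gap: 0.4
finger_force: 0.0
```

```bash
python3 - <<'E'
from h import *
snap('scene','s1.png'); s=monitor.read_state(); e=s['eef_pos']; print(e,s['wrist_force'],s['clock'])
p=[487.7,229.2,-1.095,20.6]; c,sn=np.cos(p[2]),np.sin(p[2])
d=np.array(e[:2])-p[:2]; cx=d@[c,sn]; print('case x,y',cx,d@[-sn,c])
for q in list(np.arange(1.65,0,-.15))+[0]:
    r=110; x=65-r*np.cos(q)+30*np.sin(q)+8; z=p[3]+35+r*np.sin(q)+30*np.cos(q)+19
    print(round(q,2),'dx %.0f dz %.0f'%(cx-x,e[2]-z))
E
```

```text
[550.21694528 108.8088923  181.6989201 ] [ 0.80162224 -0.33013532  0.4032331 ] 3.275
case x,y 135.65472262180526 0.42835682247923207
1.65 dx 24 dz -0
1.5 dx 41 dz -5
1.35 dx 57 dz -7
1.2 dx 75 dz -6
1.05 dx 91 dz -3
0.9 dx 108 dz 2
0.75 dx 123 dz 10
0.6 dx 137 dz 20
0.45 dx 149 dz 32
0.3 dx 159 dz 46
0.15 dx 167 dz 61
0 dx 173 dz 77
```

View pics/s1.png

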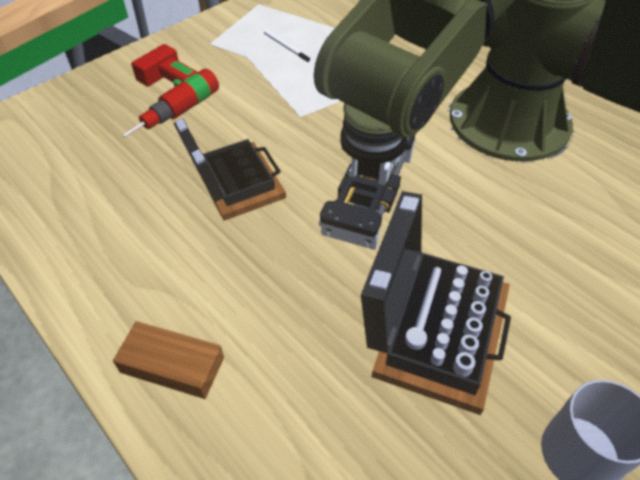

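The gripper at (350,225) is behind the lid and clear of it. Next I push along the arc.

Request:
arm_command([
  [0,8,0,0,0],
  [0,16,0,0,0],
  [0,24,0,0,0],
  [0,32,0,-2,0],
  [0,41,0,-5,0],
  [0,49,0,-6,0],
  [0,57,0,-7,0],
  [0,66,0,-7,0],
  [0,75,0,-6,0],
  [0,83,0,-5,0],
  [0,91,0,-3,0],
  [0,100,0,-1,0],
  [0,108,0,2,0],
  [0,116,0,6,0],
  [0,123,0,10,0],
  [0,130,0,15,0],
  [0,137,0,20,0],
  [0,137,0,20,0],
])

```text
clock: 5.52
eef_pos: [486.8, 230.7, 159.9]
eef_rot: [-3.141, -0.0, 2.046]
wrist_force: [0.2, 0.3, 0.2]
finger_gap: 0.7
finger_force: 0.0
```

```bash
python3 - <<'E'
from h import *
snap('scene','s2.png'); s=monitor.read_state(); print(s['eef_pos'],s['wrist_force'],s['clock'])
E
```

```text
[487.06458412 230.48225376 160.24638251] [-0.7536954  -0.37134704 -0.39888295] 5.575
```

View pics/s2.png

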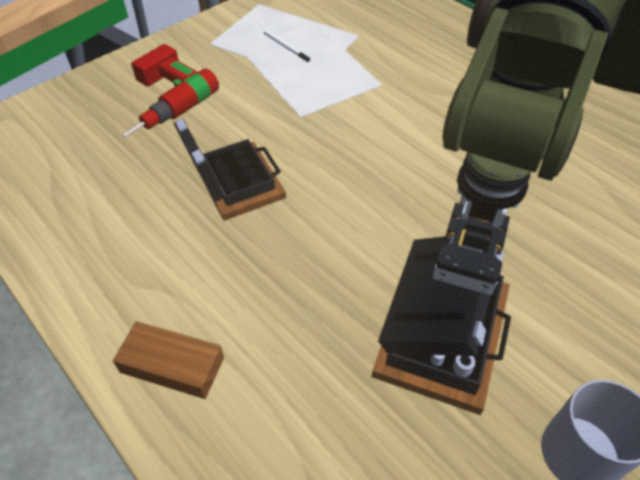

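The lid is about 35° open, with the fingers on its face at (465,285). I'll keep following the arc, more slowly.

Request:
arm_command([
  [0,6,0,6,0],
  [0,12,0,12,0],
  [0,17,0,18,0],
  [0,22,0,26,0],
  [0,26,0,33,0],
  [0,30,0,41,0],
  [0,32,0,45,0],
  [0,34,0,49,0],
  [0,35,0,52,0],
  [0,36,0,54,0],
  [0,36,0,55,0],
  [0,36,0,56,0],
  [0,36,0,56,0],
])

```text
clock: 7.2
eef_pos: [471.0, 262.3, 106.2]
eef_rot: [3.141, 0.0, 2.046]
wrist_force: [-8.2, -4.7, 21.6]
finger_gap: 0.5
finger_force: 10.3
```

Request:
arm_command([
  [0,0,0,0.5,0],
  [0,0,0,0.5,0],
  [0,0,0,0.5,0],
])

```text
clock: 7.58
eef_pos: [471.0, 262.3, 106.1]
eef_rot: [3.14, 0.0, 2.046]
wrist_force: [-10.1, -6.6, 26.5]
finger_gap: 0.5
finger_force: 12.8
```

```bash
python3 - <<'E'
from h import *
a=snap('scene','s3.png')['img'][230:420,350:550]; b=snap('side','s4.png')['img'][110:270,140:310]
s=monitor.read_state(); print(s['eef_pos'],s['wrist_force'],s['clock'])
z=lambda i:cv2.resize(cv2.convertScaleAbs(i[:,:,::-1],alpha=1.5,beta=15),(400,380),interpolation=2)
cv2.imwrite('pics/c3.png',np.hstack([z(a),z(b)]))
E
```

```text
[471.01694197 262.32415531 106.11820524] [-10.11574847  -5.52395177  25.18581786] 7.675
```

View pics/c3.png

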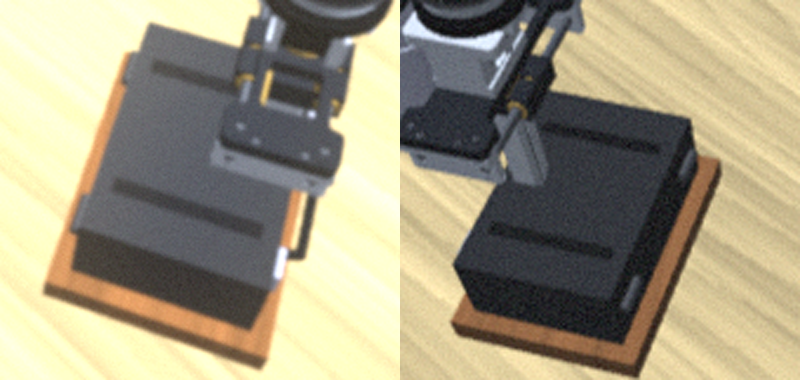

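The crop shows the lid flat on the base. The force rose without any further motion, so it is on its stop. I'll back off straight up and check.

Request:
arm_command([
  [0,0,0,-2,0],
  [0,0,0,-8,0],
  [0,0,0,-25,0],
  [0,0,0,-60,0],
  [0,0,0,-100,0],
  [0,30,0,-140,0],
  [0,80,0,-150,0],
  [0,130,0,-150,0],
  [0,150,0,-150,0],
  [0,150,0,-150,0],
  [0,150,0,-150,0],
])

```text
clock: 9.05
eef_pos: [402.9, 394.7, 254.1]
eef_rot: [-3.141, 0.0, 2.045]
wrist_force: [0.9, -0.3, -0.3]
finger_gap: 0.4
finger_force: 0.0
```

```bash
python3 - <<'E'
from h import *
A=snap('scene','s5.png'); a=A['img'][120:420,180:550]; B=snap('side','s6.png');b=B['img'][110:270,140:310]
s=monitor.read_state(); print(s['eef_pos'],s['wrist_force'],s['clock'])
z=lambda i:cv2.resize(cv2.convertScaleAbs(i[:,:,::-1],alpha=1.5,beta=15),(400,340),interpolation=2)
# draw predicted shut lid top (z+65) and rim
out=[]
for P,(x0,y0,x1,y1) in ((A,(350,230,550,420)),(B,(140,110,310,270))):
    im=P['img'][:,:,::-1].copy(); im=cv2.convertScaleAbs(im,alpha=1.5,beta=15)
    im=cv2.resize(im[y0:y1,x0:x1],(400,380),interpolation=2); k=np.array([400/(x1-x0),380/(y1-y0)])
    c,sn=np.cos(-1.095),np.sin(-1.095)
    for h in (65,35):
        pts=[]
        for X,Y in ((-65,-95),(65,-95),(65,95),(-65,95)):
            w=np.array([487.7+c*X-sn*Y,229.2+sn*X+c*Y,20.6+h,1]); u=P['mtx']@(P['view']@w)[:3]; pts.append((u[:2]/u[2]-[x0,y0])*k)
        if h==65: cv2.polylines(im,[np.int32(pts)],True,(0,255,0),1)
    out.append(im)
cv2.imwrite('pics/c5.png',np.hstack(out))
E
```

```text
[402.98424466 394.64384544 254.05440189] [0.13912337 0.29397083 0.37193375] 9.15
```

View pics/c5.png

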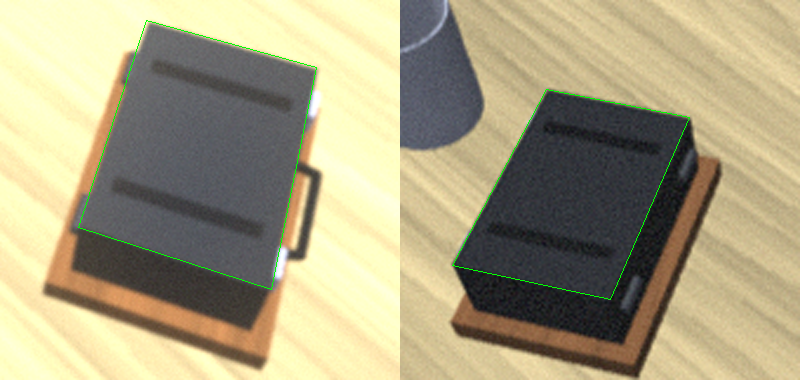

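The lid's top matches the predicted shut outline in both views, and the arm is clear of it.

```bash
python3 -c "
from cell import job; print(job.sign_off())"
```

```text
the job is handed in; nothing more can be done
None
```

The larger socket case is shut, with its lid pressed gently onto its stop. The smaller case was not touched and its lid is still open. The arm stands clear, and the job was handed in at about 9 s.

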